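Load two sample cassettes into the spring feeder

TASK

Load the sample feeder: set the orange cassette flat, patch up, in the mouth of the spring-loaded column and push it down until both catches snap over it and hold it, then load the blue cassette on top of it in the same way, so that the pointer stands at the red full mark. Then swing the yellow keeper arm across the mouth to its closed stop. Leave the white spare cassette and everything else on the bench as they are.

Things in the scene. Friction and masses are not known exactly. Their poses are not given: they have to be found in the camera images.
- orange_cassette: Orange plastic cassette, a flat slab 70 x 50 x 20 mm, 0.07 to 0.14 kg, with a steel test patch in its top face. Origin: centre of the underside; x along the 70 mm side, y along the 50 mm side, z up. Lies flat on a 2 mm thick green mat left of the feeder; the three cassettes swap places. To be loaded first.
- blue_cassette: Blue plastic cassette of the same shape and frame, 70 x 50 x 20 mm, 0.07 to 0.14 kg, with a steel test patch in its top face. Origin: centre of the underside; x along the 70 mm side, y along the 50 mm side, z up. To be loaded second, on the orange one.
- white_cassette: White spare cassette of the same shape and frame, on the same mat; to be left alone.
- feeder: The feeder, bolted down: aluminium base 190 x 130 x 12 mm (centred 10 mm towards +x of the origin) with a column of four clear corner posts topped by white flared lips. Origin: on the bench under the column's centre; x along the column's long side, z up. Throat 74 mm (x) by 54 mm (y), upright, centred on the origin; the posts end at 100 mm height, the lips at 111 mm.
- mouth (a point): Centre of the column's mouth, 108 mm above the bench. The lips widen it by about 7 mm a side. The column's +y and -y sides are open over their middle 48 mm above 82 mm height, so that fingers holding a cassette by its 50 mm width can lower it in; below that they are walled.
- catches (a point): Point on the column's axis, 78 mm above the bench, level with the flat undersides of two brass spring catches, which jut 6 mm into the throat at the middle of its +x and -x sides. Their tops slope: a cassette set in the mouth rests on them, underside 83 to 89 mm and top 103 to 109 mm above the bench, whether the column is empty or holds one cassette.
- latched_top (a point): Same axis, 75 mm above the bench: push a cassette's top down to here (pressing its middle, not gripping). It wedges the catches apart; once its top is below 78 mm they snap over it and the spring lifts it against them, top at 78 mm. Force rises to about 9 N for the first, 13 N for the second, which pushes the first ahead of it. Loaded undersides: orange 38 mm, blue 58 mm.
- follower (a joint): Travel of the black spring follower plate inside the column, in m, growing downwards: 0 empty (top at 76 mm height), about 0.018 with one cassette loaded, about 0.038 with two, 0.048 at its end stop. Spring force 5 N at 0, rising 2.5 N per 10 mm. It carries the red pointer on the column's -x face.
- full_mark (a point): Red full mark on the white scale plate on the column's -x face, 33 mm above the bench; the red pointer stands beside it when two cassettes are loaded.
- keeper (a joint): Angle of the yellow keeper arm, rad: 0 closed (across the mouth along the feeder's -x, at its stop), growing as it swings open to the feeder's -y side (at 1.57 it points along -y); end stop at 2.0. Starts open, 1.2 to 1.7. Light friction (about 0.5 N at the knob); stays where it is left.
- keeper_knob (a point): Centre of the top of the upright round black knob near the keeper arm's end, 14 mm in diameter, top 138 mm above the bench, standing 21 mm proud of the 14 mm wide, 5 mm thick arm (underside at 112 mm, top at 117 mm). It lies 86 mm from the hinge axis.
- keeper_hinge (a point): The keeper's upright hinge axis, 60 mm towards the feeder's +x from the column's centre, at 117 mm height, on a 20 mm pillar.
- white_bottle: White bottle with red label, 60 mm in diameter, 150 mm tall; bystander. Origin: centre of the underside.
- blue_bottle: White bottle with blue label, 60 mm in diameter, 140 mm tall; bystander. Origin: centre of the underside.
- amber_jar: Amber jar, 72 mm in diameter, 90 mm tall; bystander. Origin: centre of the underside.
- screwdriver: Screwdriver with red handle lying on the bench; bystander.
- meter: Grey hand-held meter, 160 x 75 x 30 mm, lying flat; bystander. Origin: centre of the underside.
- coupling: Black pipe coupling ring, 64 mm in diameter, 25 mm tall; bystander. Origin: centre of the underside.
Mind the look-alikes: they are no part of the job. Of the things that look like the orange_cassette, the larger one is meant. There is more than one size of the blue_cassette; the job needs the smaller.

How it is judged:
By the outcome, as a careful person would: the job done as asked, in the order asked, and still so for the second after the job is handed in, with the robot touching nothing.
It also fails if it takes over 72 s, if anything falls off the work surface, if the arm or the gripper's body presses on something with over 40 N, if the wrist force passes 120 N, or if a joint passes its speed limit or range.

ROBOT

A 6-joint arm with a two-finger parallel gripper is mounted at the origin on the work surface. World frame = base frame: x ahead of the robot, y to its left, z up, the work surface at z = 0. Lengths are in m, angles in rad, forces in N, time in s.
With the tool pointing down it reaches from about 0.4 to 0.825 m from the base axis. Payload 7 kg.
Tool frame: the origin (TCP) lies at the very end of the fingers, on their centre line; the grasp point (between the pads) lies 19 mm behind it; z points along the fingers, y is the line along which they close (so a half turn about z gives the same grasp; the last joint's range is limited). The gripper opens to 88 mm and grips with 3 to 60 N. Pads are 19 mm wide; open, the fingers measure 130 mm over their backs; the gripper's body (78 mm by 193 mm) begins 47 mm behind the grasp point.
Start: joints at [1.401, 0.359, 0.012, 0, -1.224, -0.288], TCP at [0.298, 0.605, 0.227] pointing down, gripper open.
Joint ranges: [-3.07, 3.07], [-1.43, 2.12], [-1.02, 1.25], [-3.03, 1.67], [-3.05, -0], [-3.03, 3.03]. Speed limits (rad/s): [2.39, 2.39, 3.01, 3.14, 3.14, 3.14].

INTERFACE

Orientations are given as a rotation vector (axis times angle).
In Python, from plant import env, imaging, job_done gives the robot as it stands. The module is installed in compiled form; this text tells all that it offers.
- The arm moves only by the tool apply_moves, never from a script. Its argument "rows" is a list of rows, each an object with "slide": the shift along the tool's x, y, z in mm, a list of three; "rot": the turn, a rotation vector about the tool's x, y, z in rad, a list of three. In form: [{"slide": [x, y, z], "rot": [wx, wy, wz]}, ...]. A call has 1 to 8 rows; each row is the pose to reach, as a shift and turn from the pose commanded when the call began, along the tool's axes at that moment; what a row does not reach only later rows make up. A row lasts 1/12 s, in which the tool goes at most 41.7 mm and 7.16 degrees, less where a joint would pass 70% of its speed; a pose out of reach is approached as far as the arm can. A call with a gripper value outside its range is refused whole. "hand" is the gripper command: -1 is shut, 1 is fully open, values between are in proportion, set as the call begins (left out, the last holds). The fingers move at their own pace and stop on an object; "squeeze" is the grip in N (left out, the last holds). Time passes only in rows, so rows that repeat a pose let the fingers close. It gives the time, the measured TCP pose, the force, the opening and the grip force at its end, in the units of the state.
- env.observe(): the state, without advancing time (a new reading comes with each control period).
- imaging.snapshot(name): name is "side" or "top" or "wrist"; returns a dict with "frame" (420x560x3 uint8, blue, green, red), "range_z" (420x560 float32, m along the optical axis (not along the pixel's ray), 0 where there is no reading), "mtx" (3x3 intrinsics, pixels), "position" and "attitude" of the camera in the world. Camera axes: x right, y up, looking along -z (the intrinsics and any distortion apply to the point x, -y, -z); pixel columns grow to the right and rows downward; lengths in m; the calibration is good to about 2 mm. A picture is of the moment at which its call begins.
- job_done(): hands the job in; it is judged then, once.
The state is a dict: "clock": time; "qpos": joint angles; "qvel": joint speeds; "joint_torque": joint torques, N m; "tool_pos": TCP position; "eef_rot": TCP orientation; "wrist_force": force on the tool from outside, world axes, zero at the start; "wrist_torque": the same for the moment, N m; "grip_width": opening from 0.0 (shut) to 1.0 (fully open); "grip_force": force on a finger pad.
Only numpy, scipy, OpenCV 4.12 (cv2) and the standard library are available. Lean on these libraries where they do the work, as an engineer would, in place of code of your own. Each camera call takes 0.05 s, during which the arm holds its last target. There are 200 camera calls.

## Working session

There is one attempt and no reset: what is moved stays moved. The work goes in short steps, Python scripts to look and compute and a tool call to move; the robot and the scene stay as the last step left them, time stands still between calls to the robot, and variables do not carry over. Pictures are saved under pics/ and viewed, at most 10 in all, crops included, and the job is handed in when it is done.

Besides the shell and the picture viewer there is one more tool, called after "Emit:" as a command line: name --argument value ..., lists and objects as JSON in quotes. apply_moves: Moves the arm, as the interface text tells. Its arguments: {"type":"object","properties":{"rows":{"type":"array"},"hand":{"type":"number"},"squeeze":{"type":"number"}},"required":["rows"]}

```bash
mkdir -p pics; cat > h.py <<'E'
import numpy as np, cv2
from scipy.spatial.transform import Rotation as R
from plant import env, imaging
def rot(a):
    a=np.asarray(a,float)
    return a if a.shape==(3,3) else (R.from_rotvec(a).as_matrix() if a.size==3 else R.from_quat(a).as_matrix())
def world(s,u,v):
    z=s['range_z'][int(round(v)),int(round(u))]; K=s['mtx']
    p=np.array([(u-K[0,2])/K[0,0]*z,-(v-K[1,2])/K[1,1]*z,-z])
    return rot(s['attitude'])@p+np.array(s['position'])
def ray(s,u,v):
    K=s['mtx']; d=rot(s['attitude'])@np.array([(u-K[0,2])/K[0,0],-(v-K[1,2])/K[1,1],-1])
    return np.array(s['position']),d
def atz(s,u,v,z):
    o,d=ray(s,u,v); return o+d*(z-o[2])/d[2]
def tool(p):  # world target -> tool axes, mm
    o=env.observe(); return rot(o['eef_rot']).T@(np.array(p)-o['tool_pos'])*1000
E
python3 - <<'E'
from h import *
import pickle
o=env.observe(); print(o)
for n in ('top','side','wrist'):
    s=imaging.snapshot(n); pickle.dump(s,open(f'{n}0.pkl','wb')); print(n,s.keys(),s['mtx'],s['position'],s['attitude'])
    cv2.imwrite(f'pics/{n}0.png',cv2.resize(s['frame'],(800,600),interpolation=cv2.INTER_CUBIC))
E
```

```text
{'clock': 0.0, 'qpos': array([ 1.40109078e+00,  3.59362800e-01,  1.10830111e-02, -3.34733153e-04,
       -1.22411278e+00, -2.88113427e-01]), 'qvel': array([-3.93511664e-06,  6.60191288e-04,  7.36496093e-04,  5.13239336e-04,
        3.85945394e-04, -1.89390301e-03]), 'joint_torque': array([ 3.32790805e-04, -5.82724142e+01,  2.93051970e+01,  6.99717790e+00,
        6.76054580e-03, -1.58779017e-04]), 'tool_pos': array([0.29815163, 0.60504633, 0.22565156]), 'eef_rot': array([ 3.05803177e+00, -7.12684847e-01, -3.44970110e-04]), 'wrist_force': array([-0.19419825,  0.18814786, -0.06417178]), 'wrist_torque': array([-0.02498229,  0.03387358, -0.01759953]), 'grip_force': 0.0, 'grip_width': 1.0010128516754233}
top dict_keys(['frame', 'range_z', 'mtx', 'position', 'attitude']) [[394.31443704   0.         278.1849169 ]
 [  0.         394.31443704 207.70821925]
 [  0.           0.           1.        ]] [0.35395228 0.0162981  1.18715206] [ 0.1208253  -0.14043926 -1.59176016]
side dict_keys(['frame', 'range_z', 'mtx', 'position', 'attitude']) [[398.19768418   0.         280.8266518 ]
 [  0.         398.19768418 208.65292257]
 [  0.           0.           1.        ]] [-0.03227094 -0.61269639  0.8207238 ] [ 0.8455033  -0.35261394 -0.69715542]
wrist dict_keys(['frame', 'range_z', 'mtx', 'position', 'attitude']) [[301.28182714   0.         281.11722093]
 [  0.         301.28182714 210.10491374]
 [  0.           0.           1.        ]] [0.37060638 0.57044492 0.38378947] [-0.19281929  0.30678225 -2.01063058]
```

View pics/top0.png

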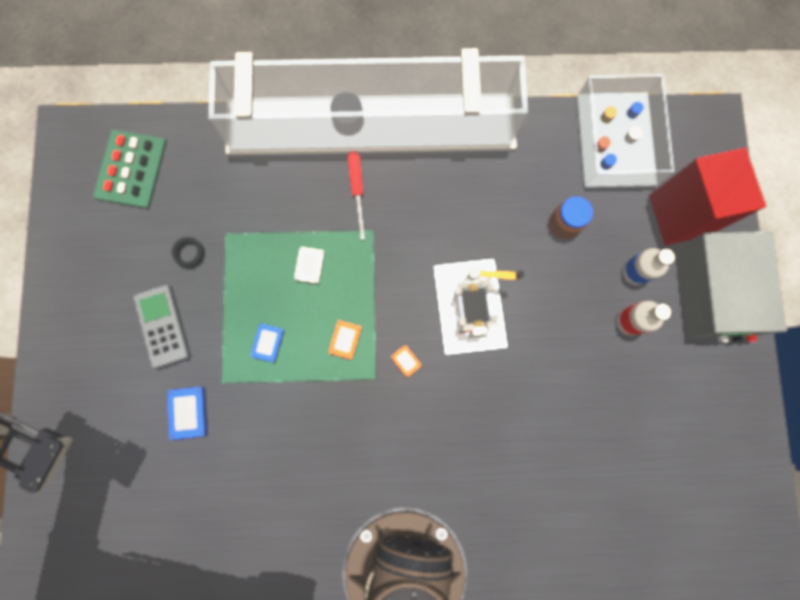

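View pics/side0.png

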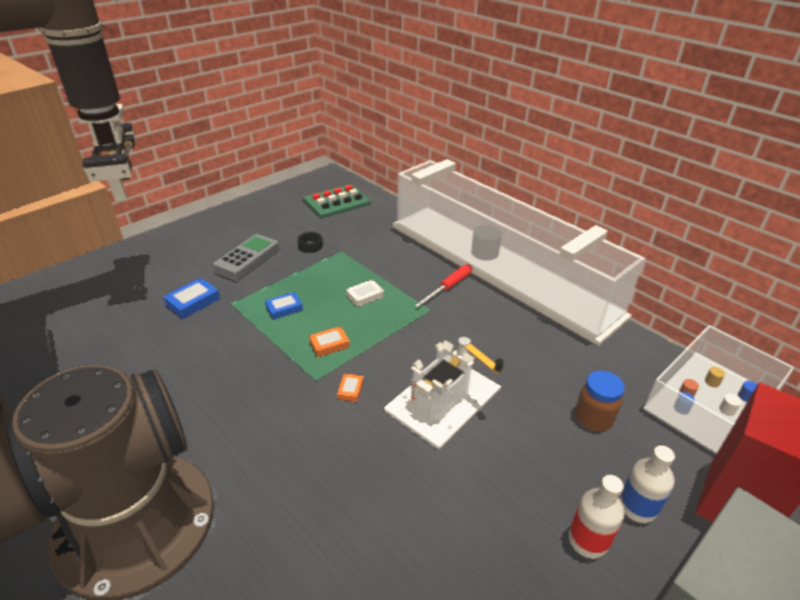

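Top view (800x600 scale): the orange candidates are the mat one at (345,339) and a smaller one off the mat at (406,361). The blue ones are the mat one at (267,343) and a larger one at (186,413). By the description I choose both mat ones. The feeder column is at (475,305) and the keeper points right, with its knob at (520,275).

```bash
cat > m.py <<'E'
from h import *
import pickle
def seg(s,col):
    h=cv2.cvtColor(s['frame'],cv2.COLOR_BGR2HSV)
    lo,hi={'orange':((4,150,90),(17,255,255)),'blue':((100,150,80),(125,255,255)),'yellow':((20,140,100),(32,255,255))}[col]
    m=cv2.inRange(h,lo,hi); out=[]
    for c in cv2.findContours(m,cv2.RETR_EXTERNAL,cv2.CHAIN_APPROX_NONE)[0]:
        if cv2.contourArea(c)>30: out.append(c)
    return out
if __name__=='__main__':
    for n in ('top','side'):
        s=pickle.load(open(f'{n}0.pkl','rb'))
        for col in ('orange','blue','yellow'):
            for c in seg(s,col):
                (u,v),wh,a=cv2.minAreaRect(c)
                p=world(s,u,v)
                bx=[atz(s,*b,p[2])[:2] for b in cv2.boxPoints(((u,v),wh,a))]
                e1=bx[1]-bx[0]; e2=bx[2]-bx[1]
                print(n,col,np.round([u,v],1),p.round(3),'sides',np.linalg.norm(e1).round(3),np.linalg.norm(e2).round(3),'ang',np.degrees(np.arctan2(e1[1],e1[0])).round(1))
    s=pickle.load(open('top0.pkl','rb'))
    for n in ('top','side'):
        s=pickle.load(open(f'{n}0.pkl','rb'))
        c=(332,213) if n=='top' else (315,268)
        w,hh=80,60
        f=s['frame'][c[1]-hh//2-5:c[1]+hh//2+5,c[0]-w//2-7:c[0]+w//2+7] if n=='top' else s['frame'][c[1]-47:c[1]+48,c[0]-63:c[0]+64]
        cv2.imwrite(f'pics/{n}_c.png',cv2.resize(f,(800,600),interpolation=cv2.INTER_CUBIC)); print(f.shape)
    s=pickle.load(open('top0.pkl','rb'))
    for q in ((345,339),(267,343),(310,265),(300,320),(406,361)): print(q,world(s,q[0]*.7,q[1]*.7).round(3))
    f=s['frame'][215:300,105:305]
    cv2.imwrite('pics/cass.png',cv2.resize(f,(800,340),interpolation=cv2.INTER_CUBIC))
E
python3 m.py
```

```text
top blue [122.8 294.6] [0.306 0.45  0.029] sides 0.04 0.096 ang -54.7
top blue [140.2 288. ] [0.323 0.401 0.029] sides 0.01 0.085 ang -89.1
top blue [403.5 148. ] [ 0.704 -0.368  0.091] sides 0.056 0.054 ang -91.3
side orange [420.1 282.8] [ 0.679 -0.381  0.065] sides 0.034 0.06 ang 22.9
side orange [244.6 270.9] [ 0.41  -0.021  0.016] sides 0.069 0.043 ang 40.9
side orange [230.1 238.5] [0.455 0.1   0.025] sides 0.077 0.069 ang -16.3
side blue [451.  353.6] [ 0.569 -0.528  0.047] sides 0.036 0.046 ang 15.1
side blue [423.5 270. ] [ 0.698 -0.372  0.09 ] sides 0.064 0.07 ang -42.5
side blue [198.4 213.3] [0.455 0.263 0.021] sides 0.074 0.07 ang -14.0
side blue [133.8 207.7] [0.316 0.416 0.027] sides 0.115 0.107 ang 7.8
side yellow [335.9 248.5] [ 0.571 -0.192  0.119] sides 0.012 0.067 ang 13.7
(70, 94, 3)
(95, 127, 3)
(345, 339) [0.463 0.11  0.021]
(267, 343) [0.459 0.271 0.021]
(310, 265) [0.621 0.182 0.022]
(300, 320) [0.507 0.206 0.005]
(406, 361) [ 0.415 -0.015  0.015]
```

View pics/top_c.png

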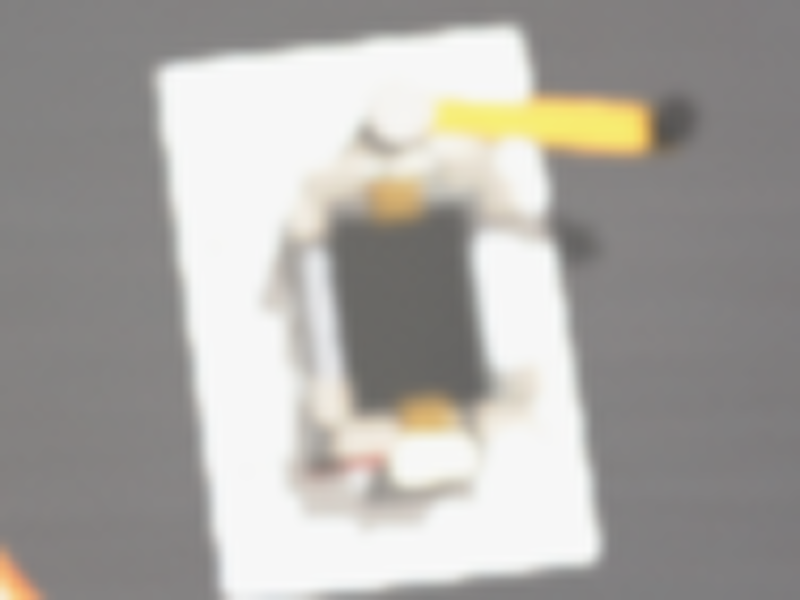

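View pics/cass.png

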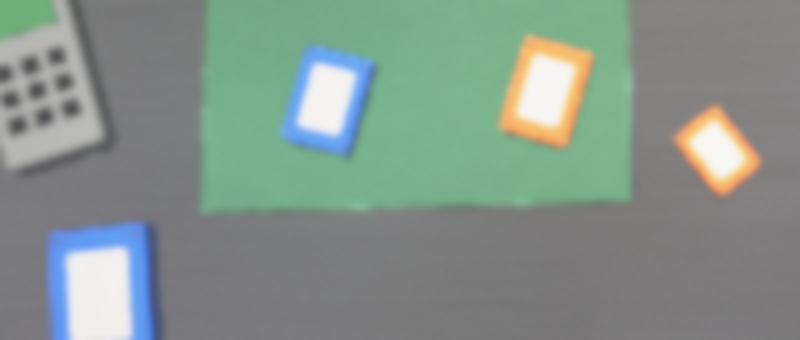

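Crops: the chosen orange has corners (529,35),(594,52),(566,148),(499,131) and the blue has (312,45),(374,64),(348,156),(281,138). The feeder base corners are (157,65),(522,27),(601,560),(222,600), with the knob at about (674,124).

```bash
python3 - <<'E'
from h import *
import pickle
s=pickle.load(open('top0.pkl','rb'))
def rect(px,sc,off,z):
    P=np.array([atz(s,(u+.5)/sc[0]+off[0]-.5,(v+.5)/sc[1]+off[1]-.5,z)[:2] for u,v in px])
    L=[np.linalg.norm(P[i]-P[(i+1)%4]).round(4) for i in range(4)]
    d=(P[0]+P[1]-P[2]-P[3])
    print(P.mean(0).round(4),L,'long-axis ang',np.degrees(np.arctan2(d[1],d[0])).round(2)); return P.mean(0),d/np.linalg.norm(d)
rect([(529,35),(594,52),(566,148),(499,131)],(4,4),(105,215),.022)
rect([(312,45),(374,64),(348,156),(281,138)],(4,4),(105,215),.022)
sc=(800/94,600/70); off=(285,178)
c,d=rect([(157,65),(522,27),(601,560),(222,600)],sc,off,.012)
print('column',c-.01*d)
rect([(330,212),(470,205),(490,395),(350,408)],sc,off,.076)
for q,z in (((674,124),.138),((400,112),.117)): print(atz(s,q[0]/sc[0]+off[0],q[1]/sc[1]+off[1],z))
E
```

```text
[0.4623 0.1103] [np.float64(0.05), np.float64(0.0737), np.float64(0.051), np.float64(0.0741)] long-axis ang -17.44
[0.4594 0.2711] [np.float64(0.0484), np.float64(0.0698), np.float64(0.0513), np.float64(0.0716)] long-axis ang -16.54
[ 0.5285 -0.1528] [np.float64(0.1323), np.float64(0.1915), np.float64(0.1339), np.float64(0.1911)] long-axis ang 4.99
column [ 0.51854192 -0.15362689]
[ 0.5204 -0.1553] [np.float64(0.0474), np.float64(0.0643), np.float64(0.0471), np.float64(0.0662)] long-axis ang 3.12
[ 0.56573626 -0.23420206  0.138     ]
[ 0.57605868 -0.14991926  0.117     ]
```

```bash
cat >> h.py <<'E'
def goto(p,ang,tr=True):  # ang: world deg of tool x (mod 180)
    o=env.observe(); M=rot(o['eef_rot']); cur=np.degrees(np.arctan2(M[1,0],M[0,0]))
    d=(ang-cur+90)%180-90
    T=np.column_stack([[np.cos(np.radians(ang)),np.sin(np.radians(ang)),0],[np.sin(np.radians(ang)),-np.cos(np.radians(ang)),0],[0,0,-1]])
    if abs((ang-cur+180)%360-180)>90: T=T@np.diag([-1,-1,1])
    print('t',o['clock'],'slide',tool(p).round(1),'rot',R.from_matrix(M.T@T).as_rotvec().round(3),'q6',o['qpos'][5].round(2),'pos',o['tool_pos'].round(4),'F',o['wrist_force'].round(1),'w',o['grip_width'].round(3))
E
python3 -c "
from h import *
goto([.462,.110,.12],-17.2)"
```

```text
Traceback (most recent call last):
  File "h.py", line 23, in goto
    print('t',o['clock'],'slide',tool(p).round(1),'rot',R.from_matrix(M.T@T).as_rotvec().round(3),'q6',o['qpos'][5].round(2),'pos',o['tool_pos'].round(4),'F',o['wrist_force'].round(1),'w',o['grip_width'].round(3))
                                                                                                                                                                                            ^^^^^^^^^^^^^^^^^^^^^
AttributeError: 'float' object has no attribute 'round'
```

```bash
sed -i "s/o\['grip_width'\].round(3)/round(o['grip_width'],3)/" h.py
python3 -c "
from h import *
goto([.462,.110,.12],-17.2)"
```

```text
t 0.15 slide [365.8 371.6 106.4] rot [ 0.001 -0.    -0.158] q6 -0.29 pos [0.2982 0.6051 0.2258] F [ 0.   0.1 -0.3] w 0.996
```

Emit:
apply_moves --rows '[{"slide": [220,223,60],"rot": [0,0,0]},{"slide": [220,223,60],"rot": [0,0,0]},{"slide": [220,223,60],"rot": [0,0,0]},{"slide": [220,223,60],"rot": [0,0,0]},{"slide": [220,223,60],"rot": [0,0,0]},{"slide": [220,223,60],"rot": [0,0,0]},{"slide": [220,223,60],"rot": [0,0,0]},{"slide": [220,223,60],"rot": [0,0,0]}]' --hand 1

```text
clock: 0.82
tool_pos: [0.3969, 0.3046, 0.1658]
eef_rot: [3.058, -0.714, -0.001]
wrist_force: [0.4, 0.2, -0.5]
grip_width: 0.996
grip_force: 0.0
```

Emit:
apply_moves --rows '[{"slide": [146,149,46],"rot": [0,0,-0.158]},{"slide": [146,149,46],"rot": [0,0,-0.158]},{"slide": [146,149,46],"rot": [0,0,-0.158]},{"slide": [146,149,46],"rot": [0,0,-0.158]},{"slide": [146,149,46],"rot": [0,0,-0.158]},{"slide": [146,149,46],"rot": [0,0,-0.158]},{"slide": [146,149,46],"rot": [0,0,-0.158]}]'

```text
clock: 1.4
tool_pos: [0.462, 0.1072, 0.1197]
eef_rot: [3.104, -0.475, -0.002]
wrist_force: [0.8, 0.7, -0.6]
grip_width: 0.997
grip_force: 0.0
```

```bash
python3 - <<'E'
from h import *
import pickle
goto([.462,.110,.004],-17.2)
s=imaging.snapshot('wrist'); pickle.dump(s,open('w1.pkl','wb'))
cv2.imwrite('pics/w1.png',cv2.resize(s['frame'],(800,600),interpolation=cv2.INTER_CUBIC))
E
```

```text
t 1.4 slide [ -0.7  -2.9 115.7] rot [ 0.002  0.001 -0.004] q6 0.62 pos [0.462  0.1072 0.1197] F [ 0.8  0.7 -0.6] w 0.997
```

View pics/w1.png

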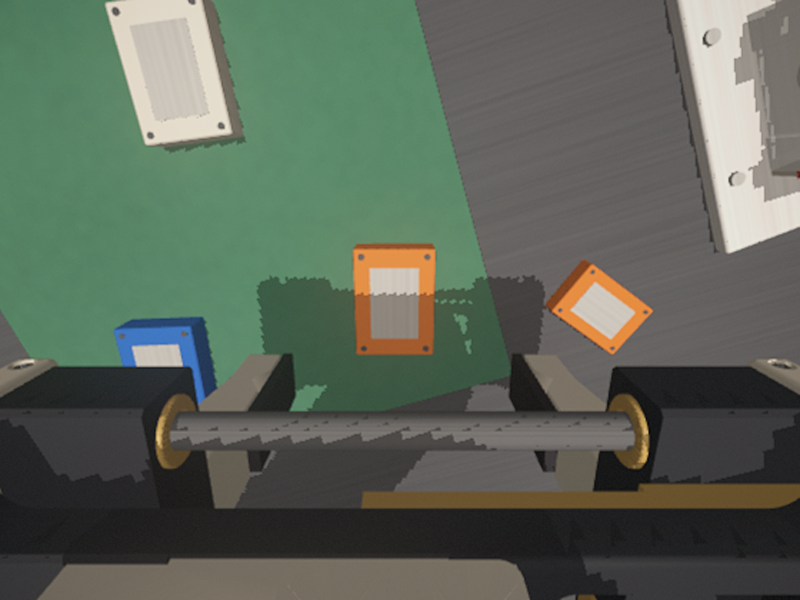

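The wrist view shows the orange cassette aligned with the gripper, top-face corners (354,249),(435,249),(433,354),(356,354). It is larger than the look-alike at (600,305). I compute its position next.

```bash
python3 - <<'E'
from h import *
import pickle
s=pickle.load(open('w1.pkl','rb'))
px=np.array([(354,249),(435,249),(433,354),(356,354)])*.7-.15
print([world(s,*(px.mean(0)+d)).round(4) for d in ((0,0),(0,-30))])
P=np.array([atz(s,*p,.022) for p in px])[:,:2]
d=P[0]+P[1]-P[2]-P[3]; c=P.mean(0)
print(c,[np.linalg.norm(P[i]-P[i-1]).round(4) for i in range(4)],np.degrees(np.arctan2(d[1],d[0])))
goto([*c,.004],np.degrees(np.arctan2(d[1],d[0])))
E
```

```text
[array([0.4632, 0.1123, 0.0226]), array([0.4889, 0.1041, 0.022 ])]
[0.46171314 0.1127802 ] [np.float64(0.0688), np.float64(0.0486), np.float64(0.0688), np.float64(0.0499)] -17.699419323490265
t 1.45 slide [ -1.7  -3.9 116.2] rot [0.001 0.001 0.006] q6 0.62 pos [0.4622 0.1087 0.1202] F [0.1 0.8 0. ] w 1.002
```

Emit:
apply_moves --rows '[{"slide": [-1,-3.5,40],"rot": [0,0,0.005]},{"slide": [-1,-3.5,80],"rot": [0,0,0.005]},{"slide": [-1,-3.5,105],"rot": [0,0,0.005]},{"slide": [-1,-3.5,115],"rot": [0,0,0.005]},{"slide": [-1,-3.5,115],"rot": [0,0,0.005]}]'

```text
clock: 1.87
tool_pos: [0.461, 0.114, 0.0037]
eef_rot: [3.103, -0.474, -0.004]
wrist_force: [-0.4, 0.5, 0.8]
grip_width: 1.0
grip_force: 0.0
```

Emit:
apply_moves --rows '[{"slide": [0,0,0],"rot": [0,0,0]},{"slide": [0,0,0],"rot": [0,0,0]},{"slide": [0,0,0],"rot": [0,0,0]},{"slide": [0,0,0],"rot": [0,0,0]},{"slide": [0,0,0],"rot": [0,0,0]},{"slide": [0,0,0],"rot": [0,0,0]},{"slide": [0,0,0],"rot": [0,0,0]},{"slide": [0,0,0],"rot": [0,0,0]}]' --hand -1 --squeeze 15

```text
clock: 2.53
tool_pos: [0.4623, 0.1136, 0.0058]
eef_rot: [-3.105, 0.477, -0.0]
wrist_force: [-1.6, 0.1, 4.6]
grip_width: 0.569
grip_force: 15.0
```

```bash
python3 -c "
from h import *
goto([.462,.110,.2],5)"
```

```text
t 2.5333 slide [   0.8    3.5 -194.2] rot [-0.    -0.    -0.392] q6 0.61 pos [0.4623 0.1136 0.0058] F [-1.6  0.1  4.6] w 0.569
```

Emit:
apply_moves --rows '[{"slide": [0,0,-35],"rot": [0,0,0]},{"slide": [0,0,-75],"rot": [0,0,-0.1]},{"slide": [0,0,-115],"rot": [0,0,-0.2]},{"slide": [0,0,-155],"rot": [0,0,-0.3]},{"slide": [0,0,-195],"rot": [0,0,-0.392]},{"slide": [0,0,-195],"rot": [0,0,-0.392]}]'

```text
clock: 3.03
tool_pos: [0.4661, 0.1153, 0.2086]
eef_rot: [-3.133, -0.147, -0.018]
wrist_force: [1.4, 0.4, -1.0]
grip_width: 0.567
grip_force: 15.0
```

```bash
python3 -c "
from h import *
goto([.519,-.154,.2],5)"
```

```text
t 3.0333 slide [ 27.4 273.1   7.7] rot [-0.005 -0.012  0.007] q6 1.01 pos [0.4661 0.1153 0.2086] F [ 1.4  0.4 -1. ] w 0.567
```

Emit:
apply_moves --rows '[{"slide": [28,40,0],"rot": [0,0,0]},{"slide": [28,80,0],"rot": [0,0,0]},{"slide": [28,120,0],"rot": [0,0,0]},{"slide": [28,160,0],"rot": [0,0,0]},{"slide": [28,200,0],"rot": [0,0,0]},{"slide": [28,240,0],"rot": [0,0,0]},{"slide": [28,273,0],"rot": [0,0,0]},{"slide": [28,273,0],"rot": [0,0,0]}]'

```text
clock: 3.7
tool_pos: [0.5136, -0.1605, 0.1996]
eef_rot: [3.138, 0.129, -0.002]
wrist_force: [-0.1, 1.3, -1.4]
grip_width: 0.572
grip_force: 15.0
```

```bash
python3 - <<'E'
from h import *
import pickle
goto([.519,-.154,.1],5)
s=imaging.snapshot('wrist'); pickle.dump(s,open('w2.pkl','wb'))
goto([.519,-.154,.1],5)
cv2.imwrite('pics/w2.png',cv2.resize(s['frame'],(800,600),interpolation=cv2.INTER_CUBIC))
E
```

```text
t 3.7 slide [ 6.1 -6.1 99.6] rot [ 0.001  0.001 -0.005] q6 1.59 pos [ 0.5136 -0.1605  0.1996] F [-0.1  1.3 -1.4] w 0.572
t 3.75 slide [ 6.2 -4.2 99.5] rot [-0.     0.002 -0.005] q6 1.59 pos [ 0.5134 -0.1587  0.1995] F [ 0.4  0.5 -1.4] w 0.57
```

View pics/w2.png

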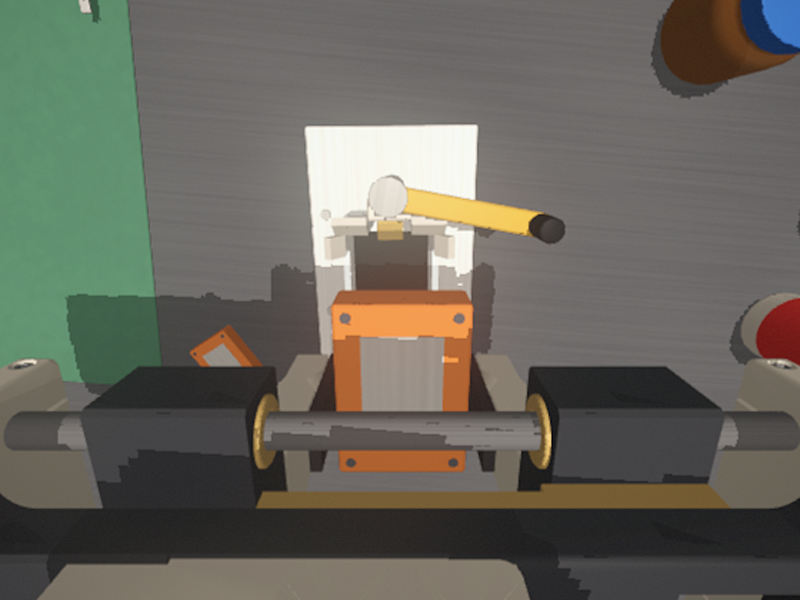

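The wrist view shows the held cassette with holes (345,318),(459,318),(350,463),(453,463). The pillar top is at (388,196), the base's far corners at (306,127),(477,126), and the +x catch at (390,229).

```bash
python3 - <<'E'
from h import *
import pickle
s=pickle.load(open('w2.pkl','rb'))
f=lambda q:np.array(q)*.7-.15
zc=[world(s,*f(q))[2] for q in ((365,312),(430,312))]; print('cass top z',zc)
P=np.array([atz(s,*f(q),np.mean(zc)) for q in ((345,318),(459,318),(453,463),(350,463))]); d=P[0]+P[1]-P[2]-P[3]
print('cass',P.mean(0),np.degrees(np.arctan2(d[1],d[0])),[np.linalg.norm(P[i]-P[i-1]).round(4) for i in range(4)])
print('pillar',world(s,*f((388,196))),atz(s,*f((388,196)),.117)); print('catch',world(s,*f((390,232))))
a,b=[atz(s,*f(q),.012) for q in ((306,127),(477,126))]; print('base',a,b,world(s,*f((320,140)))[2])
e=(a-b)/np.linalg.norm(a-b); ex=np.array([e[1],-e[0],0]); print(np.linalg.norm(a-b),'ang',np.degrees(np.arctan2(ex[1],ex[0])),'col from base',(a+b)/2-.105*ex,'from pillar',atz(s,*f((388,196)),.117)-.06*ex)
print('knob',atz(s,*f((549,229)),.138),world(s,*f((549,229))))
E
```

```text
cass top z [np.float64(0.21671732983722525), np.float64(0.21512622684477667)]
cass [ 0.51326192 -0.15943672  0.21592178] 4.549797261281597 [np.float64(0.0603), np.float64(0.0398), np.float64(0.0603), np.float64(0.0403)]
pillar [ 0.57758357 -0.14670846  0.11897342] [ 0.57744589 -0.14665892  0.117     ]
catch [ 0.55394762 -0.14880215  0.08993725]
base [ 0.61514051 -0.07933307  0.012     ] [ 0.62636278 -0.20653036  0.012     ] 0.013299478053533043
0.127691383141251 ang 5.041996446557401 col from base [ 0.51615794 -0.15215974  0.012     ] from pillar [ 0.51767806 -0.15193207  0.117     ]
knob [ 0.56935705 -0.22993996  0.138     ] [ 0.56940274 -0.22979804  0.13840337]
```

Emit:
apply_moves --rows '[{"slide": [5,-5,20],"rot": [0,0,0]},{"slide": [5,-5,40],"rot": [0,0,0]},{"slide": [5,-5,60],"rot": [0,0,0]},{"slide": [5,-5,75],"rot": [0,0,0]},{"slide": [5,-5,75],"rot": [0,0,0]},{"slide": [5,-5,75],"rot": [0,0,0]}]'

```text
clock: 4.25
tool_pos: [0.518, -0.15, 0.1249]
eef_rot: [3.138, 0.138, -0.003]
wrist_force: [0.7, 0.5, -2.0]
grip_width: 0.567
grip_force: 15.0
```

```bash
python3 -c "
from h import *
goto([.518,-.1535,.088],5)"
```

```text
t 4.25 slide [-0.2  3.5 36.9] rot [-0.     0.002  0.   ] q6 1.58 pos [ 0.518  -0.15    0.1249] F [ 0.7  0.5 -2. ] w 0.567
```

Emit:
apply_moves --rows '[{"slide": [0,3.5,0],"rot": [0,0,0]},{"slide": [0,3.5,8],"rot": [0,0,0]},{"slide": [0,3.5,16],"rot": [0,0,0]},{"slide": [0,3.5,23],"rot": [0,0,0]},{"slide": [0,3.5,30],"rot": [0,0,0]},{"slide": [0,3.5,33],"rot": [0,0,0]},{"slide": [0,3.5,33],"rot": [0,0,0]}]'

```text
clock: 4.83
tool_pos: [0.518, -0.154, 0.0914]
eef_rot: [-3.139, -0.137, 0.003]
wrist_force: [0.3, -0.3, -0.8]
grip_width: 0.575
grip_force: 15.0
```

Emit:
apply_moves --rows '[{"slide": [0,0,2],"rot": [0,0,0]},{"slide": [0,0,4],"rot": [0,0,0]},{"slide": [0,0,4],"rot": [0,0,0]}]'

```text
clock: 5.08
tool_pos: [0.5189, -0.154, 0.0886]
eef_rot: [3.138, 0.137, 0.0]
wrist_force: [-1.8, 0.5, -0.5]
grip_width: 0.573
grip_force: 15.0
```

Emit:
apply_moves --rows '[{"slide": [0,0,0],"rot": [0,0,0]},{"slide": [0,0,0],"rot": [0,0,0]},{"slide": [0,0,0],"rot": [0,0,0]},{"slide": [0,0,-35],"rot": [0,0,0]},{"slide": [0,0,-70],"rot": [0,0,0]},{"slide": [0,0,-70],"rot": [0,0,0]}]' --hand 0.6

```text
clock: 5.58
tool_pos: [0.5228, -0.1545, 0.1653]
eef_rot: [3.136, 0.139, 0.015]
wrist_force: [1.3, -0.6, 0.6]
grip_width: 0.796
grip_force: 0.0
```

```bash
python3 - <<'E'
from h import *
goto([.518,-.1535,.115],5-23)
s=imaging.snapshot('wrist'); import pickle; pickle.dump(s,open('w3.pkl','wb'))
cv2.imwrite('pics/w3.png',cv2.resize(s['frame'][60:390,130:470],(800,600),interpolation=cv2.INTER_CUBIC))
E
```

```text
t 5.5833 slide [-5.2 -1.5 50.3] rot [ 0.    -0.01   0.403] q6 1.58 pos [ 0.5228 -0.1545  0.1653] F [ 1.3 -0.6  0.6] w 0.796
```

View pics/w3.png

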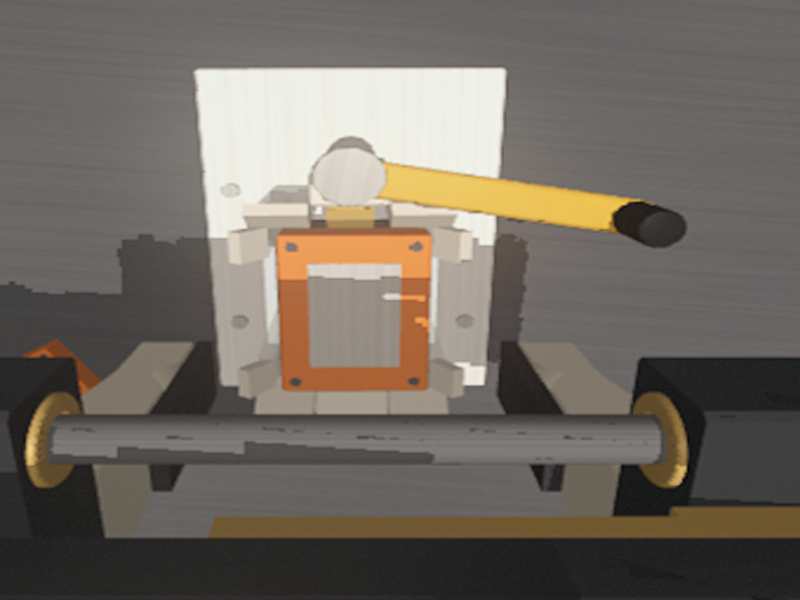

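The orange cassette sits flat inside the lips: corners (277,230),(432,230),(428,390),(282,390), all four lips visible around it. I check its height and centre, then press.

```bash
python3 - <<'E'
from h import *
import pickle
s=pickle.load(open('w3.pkl','rb'))
f=lambda q:np.array(q)*np.array([.425,.55])+[130,60]-.25
print([world(s,*f(q))[2].round(4) for q in ((300,255),(405,255),(300,380),(405,380))])
P=np.array([atz(s,*f(q),.106) for q in ((291,247),(416,247),(414,381),(295,381))]);d=P[0]+P[1]-P[2]-P[3]
print(P.mean(0),np.degrees(np.arctan2(d[1],d[0]))); goto([*P.mean(0)[:2],.115],5-23)
E
```

```text
[np.float64(0.1057), np.float64(0.1045), np.float64(0.1083), np.float64(0.1076)]
[ 0.5166611 -0.1533435  0.106    ] 5.350744461403574
t 5.6333 slide [-5.2 -1.2 47.6] rot [-0.    -0.008  0.402] q6 1.58 pos [ 0.5216 -0.1541  0.1626] F [ 0.2  0.1 -0.8] w 0.798
```

Emit:
apply_moves --rows '[{"slide": [-1,0,0],"rot": [0,0,0.1]},{"slide": [-1,0,0],"rot": [0,0,0.2]},{"slide": [-1,0,10],"rot": [0,0,0.3]},{"slide": [-1,0,20],"rot": [0,0,0.4]},{"slide": [-1,0,35],"rot": [0,0,0.4]},{"slide": [-1,0,35],"rot": [0,0,0.4]},{"slide": [-1,0,35],"rot": [0,0,0.4]},{"slide": [-1,0,35],"rot": [0,0,0.4]}]' --hand -1

```text
clock: 6.3
tool_pos: [0.5181, -0.1541, 0.124]
eef_rot: [3.103, -0.488, 0.0]
wrist_force: [0.8, 0.8, -0.9]
grip_width: 0.251
grip_force: 0.0
```

```bash
python3 - <<'E'
from h import *
goto([.517,-.153,.075],5-23)
E
```

```text
t 6.3 slide [-1.4 -0.7 49. ] rot [ 0.    -0.     0.002] q6 1.18 pos [ 0.5181 -0.1541  0.124 ] F [ 0.8  0.8 -0.9] w 0.251
```

Emit:
apply_moves --rows '[{"slide": [-1,0,3],"rot": [0,0,0]},{"slide": [-1,0,6],"rot": [0,0,0]},{"slide": [-1,0,9],"rot": [0,0,0]},{"slide": [-1,0,14],"rot": [0,0,0]},{"slide": [-1,0,20],"rot": [0,0,0]},{"slide": [-1,0,26],"rot": [0,0,0]},{"slide": [-1,0,32],"rot": [0,0,0]},{"slide": [-1,0,38],"rot": [0,0,0]}]'

```text
clock: 6.97
tool_pos: [0.5174, -0.1538, 0.0855]
eef_rot: [3.103, -0.489, 0.001]
wrist_force: [-0.5, 1.1, 8.6]
grip_width: 0.003
grip_force: 4.0
```

Emit:
apply_moves --rows '[{"slide": [0,0,4],"rot": [0,0,0]},{"slide": [0,0,8],"rot": [0,0,0]},{"slide": [0,0,10],"rot": [0,0,0]},{"slide": [0,0,10],"rot": [0,0,0]},{"slide": [0,0,10],"rot": [0,0,0]}]'

```text
clock: 7.38
tool_pos: [0.5174, -0.1538, 0.0757]
eef_rot: [3.103, -0.489, 0.001]
wrist_force: [-1.2, 1.2, 7.5]
grip_width: 0.004
grip_force: 4.1
```

Emit:
apply_moves --rows '[{"slide": [0,0,2],"rot": [0,0,0]},{"slide": [0,0,2],"rot": [0,0,0]},{"slide": [0,0,2],"rot": [0,0,0]}]'

```text
clock: 7.63
tool_pos: [0.5174, -0.1538, 0.0739]
eef_rot: [3.103, -0.489, 0.001]
wrist_force: [-0.4, 0.9, 8.3]
grip_width: 0.004
grip_force: 4.3
```

Emit:
apply_moves --rows '[{"slide": [0,0,-1],"rot": [0,0,0]},{"slide": [0,0,-3],"rot": [0,0,0]},{"slide": [0,0,-6],"rot": [0,0,0]},{"slide": [0,0,-6],"rot": [0,0,0]}]'

```text
clock: 7.97
tool_pos: [0.517, -0.1537, 0.0795]
eef_rot: [-3.103, 0.489, -0.0]
wrist_force: [-0.4, 0.1, 0.4]
grip_width: 0.006
grip_force: 0.0
```

Emit:
apply_moves --rows '[{"slide": [0,0,-40],"rot": [0,0,0]},{"slide": [0,0,-80],"rot": [0,0,0]},{"slide": [0,0,-110],"rot": [0,0,0]},{"slide": [0,0,-110],"rot": [0,0,0]}]' --hand 1

```text
clock: 8.3
tool_pos: [0.5201, -0.1542, 0.1956]
eef_rot: [-3.103, 0.488, -0.014]
wrist_force: [1.1, -1.0, 0.6]
grip_width: 0.248
grip_force: 0.0
```

```bash
python3 - <<'E'
from h import *
import pickle
s=imaging.snapshot('wrist'); pickle.dump(s,open('w4.pkl','wb'))
K=s['mtx']; o=np.array(s['position']); M=rot(s['attitude'])
def pix(p):
    c=M.T@(np.array(p)-o); return (K[0,2]+K[0,0]*c[0]/-c[2], K[1,2]-K[1,1]*c[1]/-c[2])
e=np.array([np.cos(np.radians(5)),np.sin(np.radians(5)),0]);n=np.array([-e[1],e[0],0])
for a,b in ((27,15),(27,-15),(20,0),(27,0),(-20,0)):
    q=pix(np.array([.517,-.153,.078])+e*a/1e3+n*b/1e3); 
    if 0<q[1]<420: print((a,b),np.round(q),world(s,*q).round(4),s['frame'][int(q[1]),int(q[0])])
goto([.4594,.2711,.16],-16.8)
E
```

```text
(27, 15) [256. 189.] [ 0.5428 -0.1359  0.0791] [ 96 161 241]
(27, -15) [286. 177.] [ 0.5452 -0.1656  0.0778] [ 99 165 242]
(20, 0) [274. 190.] [ 0.537  -0.1513  0.0786] [200 211 219]
(27, 0) [271. 183.] [ 0.5439 -0.1506  0.078 ] [ 97 163 242]
(-20, 0) [290. 227.] [ 0.4971 -0.1548  0.0782] [137 146 154]
t 8.35 slide [-187.2 -386.    32.1] rot [-0.002 -0.006 -0.019] q6 1.18 pos [ 0.5187 -0.1538  0.1925] F [-0.7  0.7 -1.2] w 0.29
```

The top stands at 78 mm all over, so orange is latched. Next the blue one.

Emit:
apply_moves --rows '[{"slide": [-145,-290,0],"rot": [0,0,0]},{"slide": [-145,-290,0],"rot": [0,0,0]},{"slide": [-145,-290,0],"rot": [0,0,0]},{"slide": [-145,-290,0],"rot": [0,0,0]},{"slide": [-145,-290,0],"rot": [0,0,0]},{"slide": [-145,-290,0],"rot": [0,0,0]},{"slide": [-145,-290,0],"rot": [0,0,0]},{"slide": [-145,-290,0],"rot": [0,0,0]}]'

```text
clock: 9.02
tool_pos: [0.4667, 0.1691, 0.1882]
eef_rot: [3.103, -0.488, -0.002]
wrist_force: [0.6, -0.6, -0.2]
grip_width: 0.897
grip_force: 0.0
```

Emit:
apply_moves --rows '[{"slide": [-42,-96,70],"rot": [0,0,-0.019]},{"slide": [-42,-96,70],"rot": [0,0,-0.019]},{"slide": [-42,-96,70],"rot": [0,0,-0.019]},{"slide": [-42,-96,70],"rot": [0,0,-0.019]},{"slide": [-42,-96,70],"rot": [0,0,-0.019]}]'

```text
clock: 9.43
tool_pos: [0.456, 0.2713, 0.1164]
eef_rot: [3.103, -0.456, -0.005]
wrist_force: [-0.3, -0.2, -0.2]
grip_width: 1.002
grip_force: 0.0
```

```bash
python3 - <<'E'
from h import *
import pickle
s=imaging.snapshot('wrist'); pickle.dump(s,open('w5.pkl','wb'))
goto([.4594,.2711,.004],-16.8)
cv2.imwrite('pics/w5.png',cv2.resize(s['frame'],(800,600),interpolation=cv2.INTER_CUBIC))
E
```

```text
t 9.4833 slide [  2.7  -1.6 113.6] rot [0.004 0.002 0.001] q6 0.37 pos [0.4567 0.2707 0.1176] F [-0.7 -0.6 -0.3] w 1.0
```

View pics/w5.png

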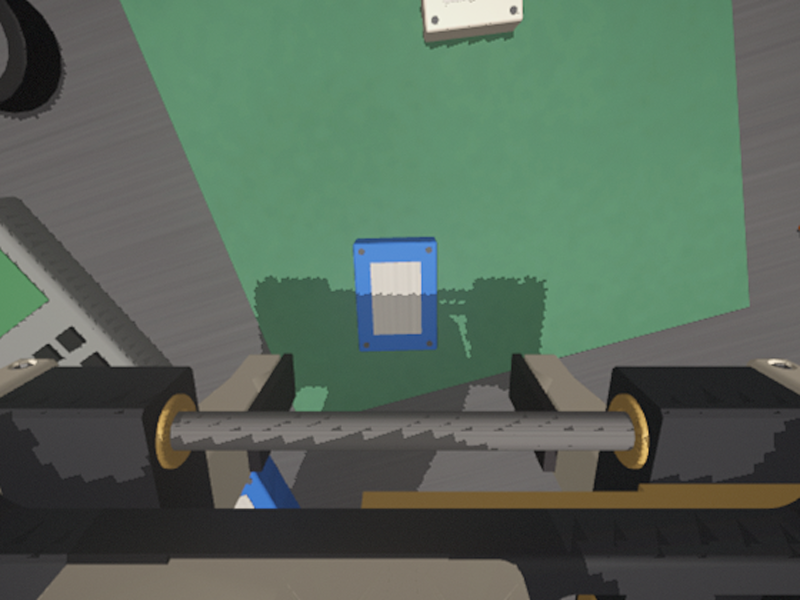

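Blue on the mat has top-face corners (355,243),(437,242),(436,350),(359,351). The larger blue look-alike is at (265,490), clear of the fingers.

```bash
python3 - <<'E'
from h import *
import pickle
s=pickle.load(open('w5.pkl','rb'))
px=np.array([(355,243),(437,242),(436,350),(359,351)])*.7-.15
print([world(s,*(px.mean(0)+d)).round(4) for d in ((0,0),(0,-30))])
P=np.array([atz(s,*p,.022) for p in px])[:,:2]
d=P[0]+P[1]-P[2]-P[3]; c=P.mean(0)
print(c,[np.linalg.norm(P[i]-P[i-1]).round(4) for i in range(4)],np.degrees(np.arctan2(d[1],d[0])))
goto([*c,.004],np.degrees(np.arctan2(d[1],d[0])))
E
```

```text
[array([0.4607, 0.2735, 0.023 ]), array([0.4858, 0.2659, 0.0216])]
[0.45907105 0.27394902] [np.float64(0.0693), np.float64(0.0483), np.float64(0.0693), np.float64(0.0491)] -16.132325398138793
t 9.4833 slide [  1.6  -4.2 113.6] rot [ 0.004  0.002 -0.011] q6 0.37 pos [0.4567 0.2707 0.1176] F [-0.7 -0.6 -0.3] w 1.0
```

Emit:
apply_moves --rows '[{"slide": [1.5,-3.5,40],"rot": [0,0,-0.011]},{"slide": [1.5,-3.5,80],"rot": [0,0,-0.011]},{"slide": [1.5,-3.5,104],"rot": [0,0,-0.011]},{"slide": [1.5,-3.5,114],"rot": [0,0,-0.011]},{"slide": [1.5,-3.5,114],"rot": [0,0,-0.011]},{"slide": [1.5,-3.5,114],"rot": [0,0,-0.011]}]'

```text
clock: 9.98
tool_pos: [0.4608, 0.2734, 0.0061]
eef_rot: [3.11, -0.444, 0.0]
wrist_force: [-0.4, -0.5, -0.2]
grip_width: 1.0
grip_force: 0.0
```

Emit:
apply_moves --rows '[{"slide": [0,0,0],"rot": [0,0,0]},{"slide": [0,0,0],"rot": [0,0,0]},{"slide": [0,0,0],"rot": [0,0,0]},{"slide": [0,0,0],"rot": [0,0,0]},{"slide": [0,0,0],"rot": [0,0,0]},{"slide": [0,0,0],"rot": [0,0,0]},{"slide": [0,0,0],"rot": [0,0,0]},{"slide": [0,0,0],"rot": [0,0,0]}]' --hand -1 --squeeze 15

```text
clock: 10.65
tool_pos: [0.4602, 0.274, 0.0058]
eef_rot: [3.11, -0.442, 0.0]
wrist_force: [-1.3, 0.1, 3.3]
grip_width: 0.565
grip_force: 15.0
```

Emit:
apply_moves --rows '[{"slide": [0,0,-35],"rot": [0,0,0]},{"slide": [0,0,-75],"rot": [0,0,-0.1]},{"slide": [0,0,-115],"rot": [0,0,-0.2]},{"slide": [0,0,-155],"rot": [0,0,-0.3]},{"slide": [0,0,-195],"rot": [0,0,-0.37]},{"slide": [0,0,-195],"rot": [0,0,-0.37]}]'

```text
clock: 11.15
tool_pos: [0.4634, 0.2766, 0.209]
eef_rot: [-3.13, -0.145, -0.016]
wrist_force: [1.3, 2.1, -0.6]
grip_width: 0.573
grip_force: 15.0
```

```bash
python3 - <<'E'
from h import *
goto([.5175,-.1535,.2],5)
E
```

```text
t 11.15 slide [ 13.9 433.3   6. ] rot [-0.007 -0.01   0.006] q6 0.76 pos [0.4634 0.2766 0.209 ] F [ 1.3  2.1 -0.6] w 0.573
```

Emit:
apply_moves --rows '[{"slide": [16,310,0],"rot": [0,0,0]},{"slide": [16,310,0],"rot": [0,0,0]},{"slide": [16,310,0],"rot": [0,0,0]},{"slide": [16,310,0],"rot": [0,0,0]},{"slide": [16,310,0],"rot": [0,0,0]},{"slide": [16,310,0],"rot": [0,0,0]},{"slide": [16,310,0],"rot": [0,0,0]},{"slide": [16,310,0],"rot": [0,0,0]}]'

```text
clock: 11.82
tool_pos: [0.5026, -0.037, 0.2001]
eef_rot: [3.138, 0.133, -0.001]
wrist_force: [1.0, 1.4, -1.5]
grip_width: 0.567
grip_force: 15.0
```

Emit:
apply_moves --rows '[{"slide": [0,40,0],"rot": [0,0,0]},{"slide": [0,80,0],"rot": [0,0,0]},{"slide": [0,110,10],"rot": [0,0,0]},{"slide": [0,121,25],"rot": [0,0,0]},{"slide": [0,121,50],"rot": [0,0,0]},{"slide": [0,121,70],"rot": [0,0,0]},{"slide": [0,121,70],"rot": [0,0,0]},{"slide": [0,121,70],"rot": [0,0,0]}]'

```text
clock: 12.48
tool_pos: [0.5128, -0.1541, 0.1296]
eef_rot: [3.138, 0.136, -0.005]
wrist_force: [0.8, 0.6, -0.8]
grip_width: 0.564
grip_force: 15.0
```

```bash
python3 - <<'E'
from h import *
goto([.5178,-.1538,.092],5)
E
```

```text
t 12.4833 slide [ 5.1  0.1 37.6] rot [ 0.     0.003 -0.   ] q6 1.58 pos [ 0.5128 -0.1541  0.1296] F [ 0.8  0.6 -0.8] w 0.564
```

Emit:
apply_moves --rows '[{"slide": [5.5,0,0],"rot": [0,0,0]},{"slide": [5.5,0,8],"rot": [0,0,0]},{"slide": [5.5,0,16],"rot": [0,0,0]},{"slide": [5.5,0,24],"rot": [0,0,0]},{"slide": [5.5,0,32],"rot": [0,0,0]},{"slide": [5.5,0,38],"rot": [0,0,0]},{"slide": [5.5,0,40],"rot": [0,0,0]},{"slide": [5.5,0,40],"rot": [0,0,0]}]'

```text
clock: 13.15
tool_pos: [0.5186, -0.1535, 0.0899]
eef_rot: [3.139, 0.137, -0.002]
wrist_force: [-0.7, 0.5, -1.0]
grip_width: 0.569
grip_force: 15.0
```

Emit:
apply_moves --rows '[{"slide": [0,0,1.5],"rot": [0,0,0]},{"slide": [0,0,1.5],"rot": [0,0,0]}]'

```text
clock: 13.32
tool_pos: [0.519, -0.1536, 0.0892]
eef_rot: [3.138, 0.137, -0.0]
wrist_force: [-2.7, -0.8, 1.2]
grip_width: 0.573
grip_force: 15.0
```

Emit:
apply_moves --rows '[{"slide": [0,0,0],"rot": [0,0,0]},{"slide": [0,0,0],"rot": [0,0,0]},{"slide": [0,0,0],"rot": [0,0,0]},{"slide": [0,0,-35],"rot": [0,0,0]},{"slide": [0,0,-70],"rot": [0,0,0]},{"slide": [0,0,-70],"rot": [0,0,0]},{"slide": [0,0,-70],"rot": [0,0,0]}]' --hand 0.6

```text
clock: 13.9
tool_pos: [0.5209, -0.1534, 0.1616]
eef_rot: [3.138, 0.137, 0.009]
wrist_force: [-0.6, -0.8, -1.7]
grip_width: 0.799
grip_force: 0.0
```

```bash
python3 - <<'E'
from h import *
s=imaging.snapshot('wrist'); import pickle; pickle.dump(s,open('w6.pkl','wb'))
goto([.5175,-.1538,.115],5-23)
cv2.imwrite('pics/w6.png',cv2.resize(s['frame'][60:390,130:470],(800,600),interpolation=cv2.INTER_CUBIC))
f=lambda q:np.array(q)*np.array([.425,.55])+[130,60]-.25
print([world(s,*f(q)).round(4) for q in ((300,255),(405,255),(300,380),(405,380))])
E
```

```text
t 13.95 slide [-2.3  0.3 45. ] rot [-0.001 -0.002  0.401] q6 1.58 pos [ 0.5197 -0.1533  0.16  ] F [-0.1  0.2 -0.3] w 0.803
[array([ 0.541 , -0.1329,  0.1058]), array([ 0.5439, -0.1657,  0.1058]), array([ 0.4843, -0.1365,  0.105 ]), array([ 0.4877, -0.1718,  0.1054])]
```

View pics/w6.png

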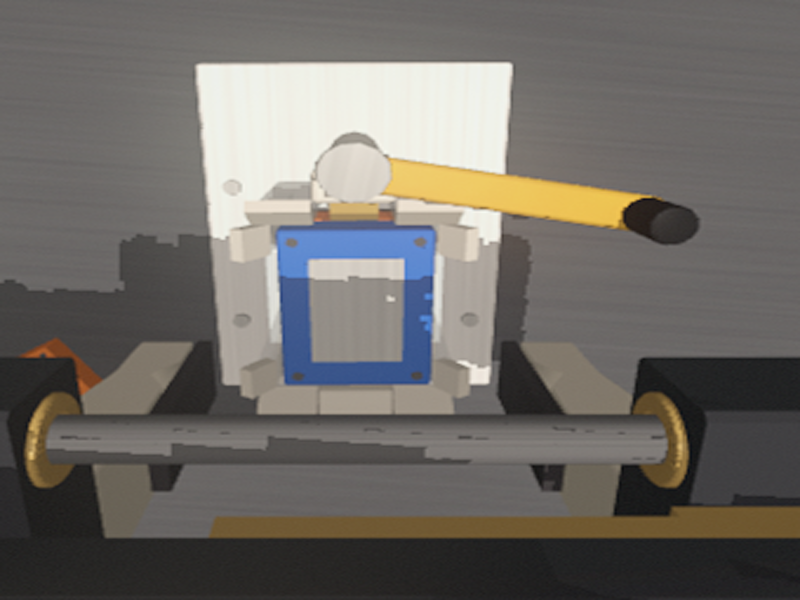

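Blue sits level at 105.5 mm inside the four lips, corners (278,228)–(433,383). I press it as before.

Emit:
apply_moves --rows '[{"slide": [-1.5,0,0],"rot": [0,0,0.1]},{"slide": [-1.5,0,0],"rot": [0,0,0.2]},{"slide": [-1.5,0,10],"rot": [0,0,0.3]},{"slide": [-1.5,0,20],"rot": [0,0,0.4]},{"slide": [-1.5,0,35],"rot": [0,0,0.4]},{"slide": [-1.5,0,35],"rot": [0,0,0.4]},{"slide": [-1.5,0,35],"rot": [0,0,0.4]},{"slide": [-1.5,0,35],"rot": [0,0,0.4]}]' --hand -1

```text
clock: 14.62
tool_pos: [0.5177, -0.1537, 0.1241]
eef_rot: [3.103, -0.488, -0.001]
wrist_force: [-0.4, -0.5, 0.1]
grip_width: 0.254
grip_force: 0.0
```

Emit:
apply_moves --rows '[{"slide": [0,0,3],"rot": [0,0,0]},{"slide": [0,0,6],"rot": [0,0,0]},{"slide": [0,0,9],"rot": [0,0,0]},{"slide": [0,0,14],"rot": [0,0,0]},{"slide": [0,0,20],"rot": [0,0,0]},{"slide": [0,0,26],"rot": [0,0,0]},{"slide": [0,0,32],"rot": [0,0,0]},{"slide": [0,0,38],"rot": [0,0,0]}]'

```text
clock: 15.28
tool_pos: [0.5188, -0.1538, 0.0867]
eef_rot: [3.103, -0.488, 0.004]
wrist_force: [-2.4, 1.0, 10.6]
grip_width: 0.006
grip_force: 5.7
```

Emit:
apply_moves --rows '[{"slide": [0,0,4],"rot": [0,0,0]},{"slide": [0,0,8],"rot": [0,0,0]},{"slide": [0,0,11],"rot": [0,0,0]},{"slide": [0,0,11],"rot": [0,0,0]},{"slide": [0,0,11],"rot": [0,0,0]}]'

```text
clock: 15.7
tool_pos: [0.5188, -0.1538, 0.076]
eef_rot: [3.103, -0.488, 0.003]
wrist_force: [-1.1, 0.7, 12.4]
grip_width: 0.007
grip_force: 6.0
```

Emit:
apply_moves --rows '[{"slide": [0,0,2],"rot": [0,0,0]},{"slide": [0,0,2.5],"rot": [0,0,0]},{"slide": [0,0,2.5],"rot": [0,0,0]}]'

```text
clock: 15.95
tool_pos: [0.5188, -0.1538, 0.0736]
eef_rot: [3.103, -0.488, 0.004]
wrist_force: [-1.8, 0.8, 13.1]
grip_width: 0.006
grip_force: 6.3
```

Emit:
apply_moves --rows '[{"slide": [0,0,-1],"rot": [0,0,0]},{"slide": [0,0,-3],"rot": [0,0,0]},{"slide": [0,0,-6],"rot": [0,0,0]},{"slide": [0,0,-40],"rot": [0,0,0]},{"slide": [0,0,-80],"rot": [0,0,0]},{"slide": [0,0,-115],"rot": [0,0,0]},{"slide": [0,0,-115],"rot": [0,0,0]},{"slide": [0,0,-115],"rot": [0,0,0]}]'

```text
clock: 16.62
tool_pos: [0.519, -0.1536, 0.1896]
eef_rot: [-3.102, 0.489, -0.007]
wrist_force: [-0.7, -1.4, -0.9]
grip_width: 0.009
grip_force: 0.0
```

```bash
python3 - <<'E'
from h import *
import pickle
s=imaging.snapshot('wrist'); pickle.dump(s,open('w7.pkl','wb'))
K=s['mtx']; o=np.array(s['position']); M=rot(s['attitude'])
def pix(p):
    c=M.T@(np.array(p)-o); return (K[0,2]+K[0,0]*c[0]/-c[2], K[1,2]-K[1,1]*c[1]/-c[2])
e=np.array([np.cos(np.radians(5)),np.sin(np.radians(5)),0]);n=np.array([-e[1],e[0],0])
for a,b in ((27,15),(27,-15),(27,0),(-20,0)):
    q=pix(np.array([.517,-.153,.078])+e*a/1e3+n*b/1e3); 
    print((a,b),np.round(q),world(s,*q).round(4),s['frame'][int(q[1]),int(q[0])])
cv2.imwrite('pics/w7.png',s['frame'])
q=pix([.569,-.230,.138]); print('knob px',q)
f=s['frame'][int(q[1])-45:int(q[1])+45,int(q[0])-60:int(q[0])+60]
g=cv2.cvtColor(s['frame'],cv2.COLOR_BGR2GRAY)
ys,xs=np.where((g<50)&(np.hypot(np.arange(560)[None]-q[0],np.arange(420)[:,None]-q[1])<35)&(s['range_z']>0))
W=np.array([world(s,x,y) for x,y in zip(xs,ys)]); W=W[W[:,2]>.132] if len(W) else W
print(len(W),W.mean(0),W.min(0),W.max(0)) 
goto([.518,-.1535,.19],5)
E
```

```text
(27, 15) [256. 189.] [ 0.5425 -0.1357  0.0777] [214 148 110]
(27, -15) [286. 176.] [ 0.5451 -0.1656  0.0775] [216 152 114]
(27, 0) [271. 182.] [ 0.544  -0.1507  0.0784] [215 149 111]
(-20, 0) [290. 227.] [ 0.4972 -0.1548  0.0782] [137 145 151]
knob px (np.float64(367.57637653605195), np.float64(130.43395882592938))
11 [ 0.57193177 -0.2280882   0.13346865] [ 0.56455153 -0.23126962  0.13208849] [ 0.57495474 -0.22549686  0.13673216]
t 16.6667 slide [ 0.3 -0.  -2.2] rot [-0.001 -0.001 -0.4  ] q6 1.18 pos [ 0.5177 -0.1535  0.1878] F [ 0.3 -0.  -1.3] w 0.005
```

Blue is latched too (top at 78 mm). For the keeper I straddle the knob with the fingers closing along its tangent, then sweep the arc.

Emit:
apply_moves --rows '[{"slide": [20,15,0],"rot": [0,0,0.12]},{"slide": [40,30,0],"rot": [0,0,0.24]},{"slide": [55,45,0],"rot": [0,0,0.36]},{"slide": [71,58,0],"rot": [0,0,0.48]},{"slide": [71,58,0],"rot": [0,0,0.6]},{"slide": [71,58,0],"rot": [0,0,0.72]},{"slide": [71,58,0],"rot": [0,0,0.84]},{"slide": [71,58,0],"rot": [0,0,0.96]}]' --hand -0.1

```text
clock: 17.33
tool_pos: [0.5664, -0.2307, 0.1851]
eef_rot: [2.519, -1.874, -0.005]
wrist_force: [-0.9, -0.4, -0.3]
grip_width: 0.443
grip_force: 0.0
```

Emit:
apply_moves --rows '[{"slide": [0,0,0],"rot": [0,0,0.12]},{"slide": [0,0,0],"rot": [0,0,0.24]},{"slide": [0,0,0],"rot": [0,0,0.36]},{"slide": [0,0,0],"rot": [0,0,0.43]},{"slide": [0,0,0],"rot": [0,0,0.43]},{"slide": [0,0,0],"rot": [0,0,0.43]}]'

```text
clock: 17.83
tool_pos: [0.5667, -0.2305, 0.1859]
eef_rot: [2.072, -2.359, -0.003]
wrist_force: [-0.5, 0.6, 0.2]
grip_width: 0.45
grip_force: 0.0
```

```bash
python3 - <<'E'
from h import *
s=imaging.snapshot('top'); 
h=cv2.cvtColor(s['frame'],cv2.COLOR_BGR2HSV)
goto([.5685,-.2305,.121],-97.5)
w=imaging.snapshot('side')
for n,q in (('side',w),):
    c=[c for c in cv2.findContours(cv2.inRange(cv2.cvtColor(q['frame'],cv2.COLOR_BGR2HSV),(20,140,100),(32,255,255)),cv2.RETR_EXTERNAL,cv2.CHAIN_APPROX_NONE)[0] if cv2.contourArea(c)>20]
    for k in c:
        P=np.array([atz(q,*p[0],.117)[:2] for p in k]); print(n,P.min(0),P.max(0),P.mean(0))
E
```

```text
t 17.8833 slide [-0.3 -1.8 65.3] rot [0.002 0.    0.002] q6 -0.06 pos [ 0.5668 -0.2305  0.1863] F [ 0.1 -0.7 -0.1] w 0.451
side [ 0.83597813 -0.50288878] [ 0.8520601 -0.4852172] [ 0.8438233  -0.49416237]
side [ 0.56720892 -0.18620176] [ 0.58022    -0.15854818] [ 0.57347197 -0.17217877]
```

Emit:
apply_moves --rows '[{"slide": [0,-1.5,20],"rot": [0,0,0]},{"slide": [0,-1.5,40],"rot": [0,0,0]},{"slide": [0,-1.5,54],"rot": [0,0,0]},{"slide": [0,-1.5,63],"rot": [0,0,0]},{"slide": [0,-1.5,63],"rot": [0,0,0]}]'

```text
clock: 18.35
tool_pos: [0.5675, -0.2306, 0.1222]
eef_rot: [2.07, -2.36, -0.005]
wrist_force: [-1.1, -0.3, -0.7]
grip_width: 0.453
grip_force: 0.0
```

Emit:
apply_moves --rows '[{"slide": [0,0,0],"rot": [0,0,0]},{"slide": [0,0,0],"rot": [0,0,0]},{"slide": [0,0,0],"rot": [0,0,0]},{"slide": [0,0,0],"rot": [0,0,0]},{"slide": [0,0,0],"rot": [0,0,0]},{"slide": [0,0,0],"rot": [0,0,0]}]' --hand -1 --squeeze 4

```text
clock: 18.85
tool_pos: [0.5693, -0.2309, 0.1253]
eef_rot: [-2.07, 2.362, -0.002]
wrist_force: [-0.4, 0.5, 2.0]
grip_width: 0.156
grip_force: 4.0
```

```bash
python3 - <<'E'
from h import *
o=env.observe(); print(o['clock'],o['tool_pos'],o['grip_width'],o['grip_force'])
M=rot(o['eef_rot']); T=o['tool_pos'].copy()
H=np.array([.577,-.148]); r=T[:2]-H
a0=np.arctan2(r[1],r[0]); print('r',np.hypot(*r),np.degrees(a0))
aend=np.radians(-175.0)
x0=np.arctan2(M[1,0],M[0,0])
print('total deg',np.degrees(a0-aend), 'x0',np.degrees(x0))
n=24; 
# three calls of 8 rows; slides in axes at the start of each call
for k in range(3):
    A=a0+(aend-a0)*np.arange(8*k,8*k+9)/n
    xa=x0+(A[0]-a0); c,s=np.cos(xa),np.sin(xa)
    for a in A[1:]:
        d=.086*np.array([np.cos(a)-np.cos(A[0]),np.sin(a)-np.sin(A[0])])*1000
        print(k,np.round([c*d[0]+s*d[1], s*d[0]-c*d[1], A[0]-a],2).tolist())
E
```

```text
18.85 [ 0.56925797 -0.23092767  0.12532092] 0.15585961178164492 4.0006231516599655
r 0.08328828456985739 -95.33360870812207
total deg 79.66639129187793 x0 -97.55384977791448
0 [0.05, 4.98, 0.06]
0 [-0.19, 9.96, 0.12]
0 [-0.72, 14.91, 0.17]
0 [-1.53, 19.83, 0.23]
0 [-2.63, 24.69, 0.29]
0 [-4.0, 29.47, 0.35]
0 [-5.66, 34.17, 0.41]
0 [-7.58, 38.77, 0.46]
1 [0.05, 4.98, 0.06]
1 [-0.19, 9.96, 0.12]
1 [-0.72, 14.91, 0.17]
1 [-1.53, 19.83, 0.23]
1 [-2.63, 24.69, 0.29]
1 [-4.0, 29.47, 0.35]
1 [-5.66, 34.17, 0.41]
1 [-7.58, 38.77, 0.46]
2 [0.05, 4.98, 0.06]
2 [-0.19, 9.96, 0.12]
2 [-0.72, 14.91, 0.17]
2 [-1.53, 19.83, 0.23]
2 [-2.63, 24.69, 0.29]
2 [-4.0, 29.47, 0.35]
2 [-5.66, 34.17, 0.41]
2 [-7.58, 38.77, 0.46]
```

Emit:
apply_moves --rows '[{"slide": [0,5,0],"rot": [0,0,0.06]},{"slide": [-0.2,10,0],"rot": [0,0,0.12]},{"slide": [-0.7,15,0],"rot": [0,0,0.17]},{"slide": [-1.5,20,0],"rot": [0,0,0.23]},{"slide": [-2.6,24.7,0],"rot": [0,0,0.29]},{"slide": [-4,29.5,0],"rot": [0,0,0.35]},{"slide": [-5.7,34.2,0],"rot": [0,0,0.41]},{"slide": [-7.6,38.8,0],"rot": [0,0,0.46]}]'

```text
clock: 19.52
tool_pos: [0.5322, -0.2181, 0.1253]
eef_rot: [-1.472, 2.773, -0.002]
wrist_force: [2.6, 1.2, 1.7]
grip_width: 0.16
grip_force: 4.0
```

Emit:
apply_moves --rows '[{"slide": [0,5,0],"rot": [0,0,0.06]},{"slide": [-0.2,10,0],"rot": [0,0,0.12]},{"slide": [-0.7,15,0],"rot": [0,0,0.17]},{"slide": [-1.5,20,0],"rot": [0,0,0.23]},{"slide": [-2.6,24.7,0],"rot": [0,0,0.29]},{"slide": [-4,29.5,0],"rot": [0,0,0.35]},{"slide": [-5.7,34.2,0],"rot": [0,0,0.41]},{"slide": [-7.6,38.8,0],"rot": [0,0,0.46]}]'

```text
clock: 20.18
tool_pos: [0.5051, -0.1898, 0.1254]
eef_rot: [-0.801, 3.034, -0.001]
wrist_force: [4.3, 2.1, -1.0]
grip_width: 0.154
grip_force: 4.0
```

```bash
python3 - <<'E'
from h import *
goto([.4913,-.1555,.122],-175)
E
```

```text
t 20.1833 slide [-4.9 36.7  3.3] rot [-0.001  0.004  0.429] q6 -1.06 pos [ 0.5051 -0.1898  0.1254] F [ 4.3  2.1 -1. ] w 0.154
```

Emit:
apply_moves --rows '[{"slide": [0.5,5,0],"rot": [0,0,0.06]},{"slide": [0.5,10,0],"rot": [0,0,0.12]},{"slide": [0,15,0],"rot": [0,0,0.17]},{"slide": [-0.5,20,0],"rot": [0,0,0.23]},{"slide": [-1.5,25,0],"rot": [0,0,0.29]},{"slide": [-3,29.5,0],"rot": [0,0,0.35]},{"slide": [-4,34,0],"rot": [0,0,0.41]},{"slide": [-5,37,0],"rot": [0,0,0.43]}]'

```text
clock: 20.85
tool_pos: [0.4921, -0.1552, 0.1257]
eef_rot: [-0.135, 3.133, -0.001]
wrist_force: [5.8, -5.9, -1.7]
grip_width: 0.156
grip_force: 4.1
```

Emit:
apply_moves --rows '[{"slide": [0,1,0],"rot": [0,0,0]},{"slide": [0,2,0],"rot": [0,0,0]},{"slide": [0,2,0],"rot": [0,0,0]}]'

```text
clock: 21.1
tool_pos: [0.4919, -0.1544, 0.1258]
eef_rot: [-0.141, 3.133, -0.003]
wrist_force: [7.0, -7.0, -3.1]
grip_width: 0.177
grip_force: 4.0
```

Emit:
apply_moves --rows '[{"slide": [0,0,0],"rot": [0,0,0]},{"slide": [0,0,0],"rot": [0,0,0]},{"slide": [0,0,0],"rot": [0,0,0]},{"slide": [0,0,-20],"rot": [0,0,0]},{"slide": [0,0,-60],"rot": [0,0,0]},{"slide": [0,0,-100],"rot": [0,0,0]},{"slide": [0,-40,-100],"rot": [0,0,0]},{"slide": [0,-80,-100],"rot": [0,0,0]}]' --hand -0.2

```text
clock: 21.77
tool_pos: [0.4982, -0.2329, 0.2282]
eef_rot: [-0.147, 3.132, -0.001]
wrist_force: [0.9, 0.6, -0.4]
grip_width: 0.396
grip_force: 0.0
```

Emit:
apply_moves --rows '[{"slide": [0,-40,0],"rot": [0,0,0]},{"slide": [0,-80,0],"rot": [0,0,0]},{"slide": [0,-120,0],"rot": [0,0,0]},{"slide": [0,-160,0],"rot": [0,0,0]},{"slide": [0,-200,0],"rot": [0,0,0]},{"slide": [0,-200,0],"rot": [0,0,0]},{"slide": [0,-200,0],"rot": [0,0,0]}]'

```text
clock: 22.35
tool_pos: [0.5131, -0.4343, 0.2229]
eef_rot: [0.134, -3.137, -0.002]
wrist_force: [-0.5, -0.2, 0.5]
grip_width: 0.401
grip_force: 0.0
```

```bash
python3 - <<'E'
from h import *
print(env.observe()['tool_pos'],env.observe()['clock'])
s=imaging.snapshot('side'); t=imaging.snapshot('top')
A=cv2.resize(s['frame'][200:330,230:400],(400,306),interpolation=cv2.INTER_CUBIC)
B=cv2.resize(t['frame'][170:255,275:385],(400,309),interpolation=cv2.INTER_CUBIC)[:306]
cv2.imwrite('pics/fin.png',np.hstack([A,B]))
h=cv2.inRange(cv2.cvtColor(t['frame'],cv2.COLOR_BGR2HSV),(20,100,100),(34,255,255)); h[:170]=0;h[260:]=0;h[:,:275]=0;h[:,385:]=0
P=np.array([atz(t,x,y,.117)[:2] for y,x in zip(*np.where(h>0))]); print(len(P),P.mean(0))
l=cv2.fitLine(P.astype(np.float32),cv2.DIST_L2,0,.01,.01).ravel(); print(np.degrees(np.arctan2(l[1],l[0])))
E
```

```text
[ 0.5131439  -0.43433034  0.22286199] 22.35
114 [ 0.51813405 -0.13644119]
-47.412453
```

View pics/fin.png

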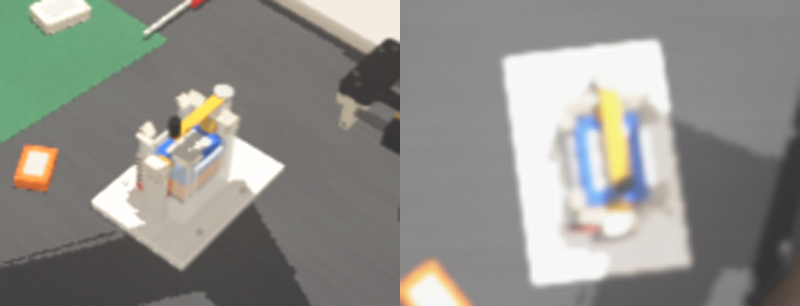

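The final picture shows both cassettes in the column and the keeper across the mouth, from its hinge (608,95) to its knob (622,187) in the right half. A quick numeric check of the knob before handing in.

```bash
python3 - <<'E'
from h import *
for n in ('side','top'):
    s=imaging.snapshot(n); v,u=np.mgrid[0:420,0:560]
    z=s['range_z']; K=s['mtx']
    p=np.stack([(u-K[0,2])/K[0,0]*z,-(v-K[1,2])/K[1,1]*z,-z],-1)@rot(s['attitude']).T+np.array(s['position'])
    m=(z>0)&(p[...,2]>.126)&(p[...,2]<.145)&(np.hypot(p[...,0]-.51,p[...,1]+.16)<.09)
    k=p[m]; print(n,len(k),k.mean(0),np.median(k,0))
    h=cv2.inRange(cv2.cvtColor(s['frame'],cv2.COLOR_BGR2HSV),(20,140,100),(34,255,255))>0
    y=p[h&(z>0)&(p[...,2]>.108)&(p[...,2]<.125)&(np.hypot(p[...,0]-.53,p[...,1]+.155)<.09)]
    if len(y)>5:
        l=cv2.fitLine(y[:,:2].astype(np.float32),cv2.DIST_L2,0,.01,.01).ravel(); print('arm',len(y),y.mean(0),np.degrees(np.arctan2(l[1],l[0])))
print(env.observe()['clock'])
E
```

```text
side 37 [ 0.48951091 -0.15679028  0.13403052] [ 0.48868339 -0.15758034  0.13489344]
arm 80 [ 0.53691897 -0.15266114  0.11617702] 5.7212496
top 22 [ 0.49174191 -0.15594683  0.1383747 ] [ 0.49152018 -0.15592519  0.13813221]
22.55
```

```bash
python3 -c "
from plant import job_done
print(job_done())"
```

```text
the job is handed in; nothing more can be done
None
```

The feeder is loaded and the job is handed in at about 22.6 s: orange then blue are latched (each top measured at 78 mm), the keeper is at its closed stop, and I touched nothing else; I did not read the pointer against the red mark separately.

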